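# Weigh down a glued veneer strip

### The arm

A 6-joint arm with a two-finger parallel gripper is mounted at the origin on the work surface. World frame = base frame: x ahead of the robot, y to its left, z up, the work surface at z = 0. Lengths are in m, angles in rad, forces in N, time in s.
With the tool pointing down it reaches from about 0.275 to 0.875 m from the base axis. Payload 12.5 kg.
Tool frame: the origin (TCP) lies on the centre line of the jaws, within the pads' length; the fingertips stand r.finger_overhang ahead of it and the grasp point (between the pads) lies 3 mm ahead of it (r.finger_overhang is the distance from the TCP to the fingertips, in m); z points along the fingers, y is the line along which they close (so a half turn about z gives the same grasp; the last joint's range is limited). The gripper opens to 85 mm and grips with 20 to 120 N. Pads are 22 mm wide; open, the fingers measure 114 mm over their backs; the gripper's body (76 mm by 85 mm) begins 54 mm behind the grasp point. The pads swing forward as they close: fully open they stand 13 mm farther back than shut.
Start: joints at [-0.085, 0.351, 1.652, -0, 1.139, -0.085], TCP at [0.55, 0, 0.253] pointing down, gripper open.
Joint ranges: [-2.75, 2.75], [-0.79, 2.1], [0.01, 2.65], [-1.57, 4.71], [0.07, 3.14], [-2.87, 2.87]. Speed limits (rad/s): [2.22, 2.22, 2.79, 3.14, 3.14, 3.14].

### API

Orientations are given as a unit quaternion [x, y, z, w].
In Python, from cell import r, optics gives the robot as it stands. The module is installed in compiled form; this text tells all that it offers. Calls block until the motion is done:
- r.move_to(position, orientation): joint-space move of the TCP to a pose.
- r.move_linear(position, rot=None, vel=0.15): straight line of the TCP; rot=None keeps the orientation; vel is the mean speed in m/s.
- r.set_joints(angles): joint-space move.
- r.set_gripper(opening, squeeze=None): opening from 0.0 (shut) to 1.0 (fully open); squeeze is the grip in N (None keeps the last); returns when the fingers have stopped.
- r.sleep(seconds).
- r.inverse_kinematics(position, orientation): joint angles nearest the present ones, or None.
- optics.get_image(name): name is "scene" or "side" or "wrist"; returns a dict with "pixels" (480x640x3 uint8, red, green, blue), "depth" (480x640 float32, m along the optical axis (not along the pixel's ray), 0 where there is no reading), "fx", "fy", "cx", "cy" (pixels), "camera_from_world" (4x4, takes a point from world to camera coordinates); the wrist camera has in their place "mount" (4x4, takes a point from camera to tool coordinates, whose origin is the TCP and whose axes are the flange's). Camera axes: x right, y down, z forward; pixel columns grow to the right and rows downward; lengths in m; the calibration is good to about 2 mm. A picture is of the moment at which its call begins: read the wrist's pose just before it.
A pose or a line that the arm cannot do raises r.PlanningError and nothing moves.
- r.hand_in(): hands the job in; it is judged then, once.
Readings, each from a call of its own:
- r.current_t(): time.
- r.current_q(): joint angles.
- r.current_qvel(): joint speeds.
- r.current_effort(): joint torques, N m.
- r.current_tool_pos(): TCP position.
- r.current_ee_rot(): TCP orientation.
- r.current_contact_force(): force on the tool from outside, world axes, zero at the start.
- r.current_torque(): the same for the moment, N m.
- r.current_opening(): opening from 0.0 (shut) to 1.0 (fully open).
- r.current_finger_force(): force on a finger pad.
Only numpy, scipy, OpenCV 4.12 (cv2) and the standard library are available. Lean on these libraries where they do the work, as an engineer would, in place of code of your own. Each camera call takes 0.05 s, during which the arm holds its last target. There are 200 camera calls.

### The job

The dark veneer strip on the white art panel has just been glued: lay the long plywood board along it, centred, so that it covers the whole strip. Then weigh the board down from the middle outwards: first the big round weight on the middle of the board, then the two small square weights, one at each end of the board, clear of the round one and not overhanging (either one at either end). Set the weights down gently, never dropped, and leave the short board, the glue jar, the tape roll and the brayer where they are.

Things in the scene. Friction and masses are not known exactly. Their poses are not given: they have to be found in the camera images.
- strip (a point): Middle of the glued strip on the panel. The strip is flat dark walnut veneer, 180 x 36 mm, along the middle of a white panel of 270 x 120 mm that lies flat, fixed to the table; small coloured papers are glued beside the strip. The point lies on the panel's top face, 18 mm above the table; x along the strip, y across it, z up. The panel lies with its length roughly across the robot's view (left to right), turned by up to about 15 degrees either way.
- long_board_mid (a point): The long pressing board: plain plywood, 210 x 56 x 15 mm, 0.12 kg, loose, lying flat on the table. The point is its centre, half-way up; x along its length, y across it, z up. Its two ends are alike.
- round_weight_mid (a point): The big round steel weight with a knob on top, 0.74 kg (may vary by a tenth), loose: foot 64 mm across and 26 mm high; stands upright on its foot. The knob is a neck 14 mm across and 6 mm high, then a round head 24 mm across and 22 mm high (from 5 to 27 mm above this point), on the weight's upright axis. Total height 54 mm; this point is on the axis, 27 mm above the underside; z up. 
- square_weight_1_mid (a point): One of two alike small square steel weights with a knob on top, 0.47 kg (may vary by a tenth), loose: foot 44 x 44 mm and 26 mm high; stands upright on its foot. The knob is a neck 14 mm across and 6 mm high, then a round head 24 mm across and 22 mm high (from 5 to 27 mm above this point), on the weight's upright axis. Total height 54 mm; this point is on the axis, 27 mm above the underside; z up. x and y are square to the foot's sides.
- square_weight_2_mid (a point): The other small square steel weight, the same in all respects as square_weight_1.
- short_board_mid (a point): A short plywood offcut, 110 x 56 x 15 mm, too short for the strip; to be left alone. The point is its centre, half-way up; x along its length.
- glue_jar_mid (a point): A clear jar of glue with a white lid and paper label, 52 mm across, 55 mm high, standing among the weights; to be left alone. The point is its centre, half-way up.
- tape_roll: A cream roll of tape lying flat, 96 mm across, 25 mm high, to the right of the panel's far side (seen from the robot); to be left alone. The origin is the centre of its underside.
- brayer: A small rubber ink roller with a wooden handle, about 155 mm long and 90 mm wide, up to 35 mm high, lying to the left of the panel's far side (seen from the robot); to be left alone. The origin is under the middle of the rubber roller; x points from the handle to the roller.
Not all that is in view belongs to the job. Leave any blue or green look-alike of the part that bears square_weight_2_mid alone.

How it is judged:
On the way, in this order (a step that is already met when the one before it is completed fails the run):
1. the long board lies released along the strip, centred on it (x of long_board_mid in the frame of strip between -0.017 and 0.017 m and y of long_board_mid in the frame of strip between -0.012 and 0.012 m and z of long_board_mid in the frame of strip between 0.004 and 0.011 m and angle between the x axis of long_board_mid and the x axis of strip, either way round below 0.12 rad and linear speed of long_board below 0.02 m/s and contact force between the fingers and long_board below 0.1 N), for 0.2 s.
2. the round weight stands released on the middle of the board (all of step 1 and x of round_weight_mid in the frame of long_board_mid between -0.013 and 0.013 m and y of round_weight_mid in the frame of long_board_mid between -0.012 and 0.012 m and z of round_weight_mid in the frame of long_board_mid between 0.03 and 0.039 m and angle between round_weight_mid's own z axis and vertical below 0.08 rad and linear speed of round_weight below 0.02 m/s and contact force between the fingers and round_weight below 0.1 N), for 0.2 s.
3. one square weight stands released near one end of the board (all of step 2 and ((x of square_weight_1_mid in the frame of long_board_mid between 0.06 and 0.092 m and y of square_weight_1_mid in the frame of long_board_mid between -0.012 and 0.012 m and z of square_weight_1_mid in the frame of long_board_mid between 0.03 and 0.039 m and angle between square_weight_1_mid's own z axis and vertical below 0.08 rad and linear speed of square_weight_1 below 0.02 m/s and contact force between the fingers and square_weight_1 below 0.1 N) or (x of square_weight_1_mid in the frame of long_board_mid between -0.092 and -0.06 m and y of square_weight_1_mid in the frame of long_board_mid between -0.012 and 0.012 m and z of square_weight_1_mid in the frame of long_board_mid between 0.03 and 0.039 m and angle between square_weight_1_mid's own z axis and vertical below 0.08 rad and linear speed of square_weight_1 below 0.02 m/s and contact force between the fingers and square_weight_1 below 0.1 N) or (x of square_weight_2_mid in the frame of long_board_mid between 0.06 and 0.092 m and y of square_weight_2_mid in the frame of long_board_mid between -0.012 and 0.012 m and z of square_weight_2_mid in the frame of long_board_mid between 0.03 and 0.039 m and angle between square_weight_2_mid's own z axis and vertical below 0.08 rad and linear speed of square_weight_2 below 0.02 m/s and contact force between the fingers and square_weight_2 below 0.1 N) or (x of square_weight_2_mid in the frame of long_board_mid between -0.092 and -0.06 m and y of square_weight_2_mid in the frame of long_board_mid between -0.012 and 0.012 m and z of square_weight_2_mid in the frame of long_board_mid between 0.03 and 0.039 m and angle between square_weight_2_mid's own z axis and vertical below 0.08 rad and linear speed of square_weight_2 below 0.02 m/s and contact force between the fingers and square_weight_2 below 0.1 N))), for 0.2 s.
At the end, for the whole second after the job is handed in: Board flat on the panel, centre within 17 mm along and 12 mm across of the strip's, within 0.12 rad; on it, upright, the round weight within 13 mm of the middle and a square one each side, 60 to 92 mm out; each within 12 mm of the centre line; all released and at rest (all of step 2 and (((x of square_weight_1_mid in the frame of long_board_mid between 0.06 and 0.092 m and y of square_weight_1_mid in the frame of long_board_mid between -0.012 and 0.012 m and z of square_weight_1_mid in the frame of long_board_mid between 0.03 and 0.039 m and angle between square_weight_1_mid's own z axis and vertical below 0.08 rad and linear speed of square_weight_1 below 0.02 m/s and contact force between the fingers and square_weight_1 below 0.1 N) and (x of square_weight_2_mid in the frame of long_board_mid between -0.092 and -0.06 m and y of square_weight_2_mid in the frame of long_board_mid between -0.012 and 0.012 m and z of square_weight_2_mid in the frame of long_board_mid between 0.03 and 0.039 m and angle between square_weight_2_mid's own z axis and vertical below 0.08 rad and linear speed of square_weight_2 below 0.02 m/s and contact force between the fingers and square_weight_2 below 0.1 N)) or ((x of square_weight_1_mid in the frame of long_board_mid between -0.092 and -0.06 m and y of square_weight_1_mid in the frame of long_board_mid between -0.012 and 0.012 m and z of square_weight_1_mid in the frame of long_board_mid between 0.03 and 0.039 m and angle between square_weight_1_mid's own z axis and vertical below 0.08 rad and linear speed of square_weight_1 below 0.02 m/s and contact force between the fingers and square_weight_1 below 0.1 N) and (x of square_weight_2_mid in the frame of long_board_mid between 0.06 and 0.092 m and y of square_weight_2_mid in the frame of long_board_mid between -0.012 and 0.012 m and z of square_weight_2_mid in the frame of long_board_mid between 0.03 and 0.039 m and angle between square_weight_2_mid's own z axis and vertical below 0.08 rad and linear speed of square_weight_2 below 0.02 m/s and contact force between the fingers and square_weight_2 below 0.1 N)))); the robot touches nothing.
It fails at once if the short board, glue jar, tape roll or brayer is moved more than 30 mm (distance of any of short_board_mid, glue_jar_mid, tape_roll, brayer from where it was at the start of the episode above 0.03 m).
It fails at once if a weight is dropped or slammed onto the board (over 120 N) (contact force between any of round_weight, square_weight_1, square_weight_2 and long_board above 120 N).
It also fails if it takes over 104 s, if anything falls off the work surface, if the arm or the gripper's body presses on something with over 40 N, if the wrist force passes 120 N, or if a joint passes its speed limit or range.

## Working session

There is one attempt and no reset: what is moved stays moved. The work goes in short steps, each a Python script; the robot and the scene stay as the last script left them, time stands still between calls to the robot, and variables do not carry over. Pictures are saved under pics/ and viewed, at most 14 in all, crops included, and the job is handed in when it is done.

```bash
mkdir -p pics; cat > h.py <<'E'
import numpy as np, cv2
from cell import r, optics
def snap(name,fn=None):
    im=optics.get_image(name)
    if fn: cv2.imwrite(f'pics/{fn}.png',cv2.cvtColor(im['pixels'],cv2.COLOR_RGB2BGR))
    return im
def cloud(im,T=None):
    """world xyz per pixel; T = world_from_cam"""
    if T is None: T=np.linalg.inv(im['camera_from_world'])
    d=im['depth'].astype(float); v,u=np.mgrid[:480,:640]
    P=np.stack([(u-im['cx'])/im['fx']*d,(v-im['cy'])/im['fy']*d,d],-1)
    W=P@T[:3,:3].T+T[:3,3]; W[d<=0]=np.nan
    return W
E
python3 - <<'E'
from h import *
for n in('scene','side'):
    im=snap(n,n+'0'); np.save(n+'0.npy',cloud(im)); print(n,np.linalg.inv(im['camera_from_world']).round(3).tolist(),im['fx'])
print(r.finger_overhang,r.current_tool_pos(),r.current_ee_rot(),r.current_t())
E
```

```text
scene [[0.089, 0.845, -0.527, 1.101], [0.996, -0.07, 0.056, -0.067], [0.011, -0.53, -0.848, 1.014], [0.0, 0.0, 0.0, 1.0]] 518.1313948028686
side [[0.709, -0.413, 0.572, -0.197], [-0.706, -0.42, 0.571, -0.686], [0.004, -0.808, -0.589, 0.779], [0.0, 0.0, 0.0, 1.0]] 574.9594814563911
0.022 [5.49715626e-01 5.82500472e-05 2.52797356e-01] [ 7.07102269e-01  7.07111081e-01 -3.59943463e-04 -4.12359325e-04] 0.1
```

View pics/scene0.png

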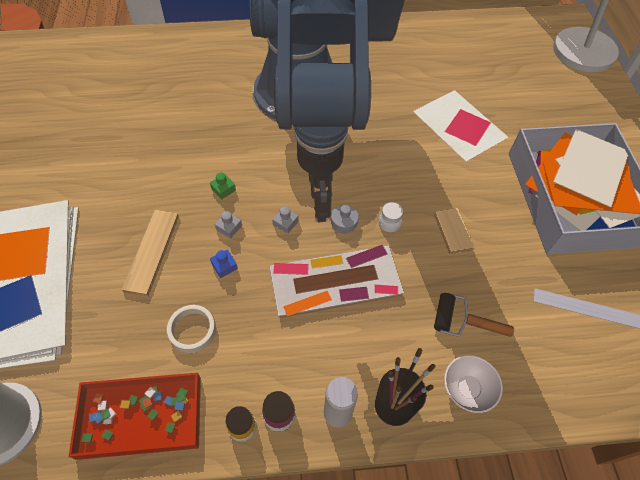

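View pics/side0.png

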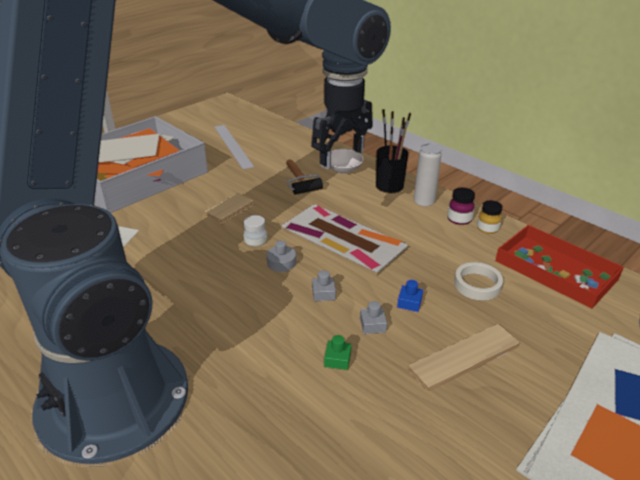

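The scene view shows the long board at (151,252), the grey square weights at (228,225) and (286,219), and the round weight at (345,218). The jar is at (391,217), the strip at (336,279), the short board at (454,230) and the blue and green decoys at (224,262) and (222,185). Next I measure these from depth.

```bash
cat >> h.py <<'E'
def rect(W,mask):
    """centre, yaw, sizes of a masked flat patch (world xy)"""
    n,l=cv2.connectedComponents(mask.astype(np.uint8))[:2]
    k=1+np.argmax(np.bincount(l.ravel())[1:]); p=W[l==k]
    (cx,cy),(w,h),a=cv2.minAreaRect(p[:,:2].astype(np.float32)*1000)
    if w<h: w,h,a=h,w,a+90
    return dict(c=(round(cx/1000,4),round(cy/1000,4)),yaw=round((a+90)%180-90,1),size=(round(w,1),round(h,1)),z=round(float(np.median(p[:,2])),4),n=len(p))
E
python3 - <<'E'
from h import *
for n in ('scene0','side0'):
    W=np.load(n+'.npy'); I=cv2.imread(f'pics/{n}.png').astype(int); b,g,rr=I[...,0],I[...,1],I[...,2]
    v,u=np.mgrid[:480,:640]
    X,Y,Z=W[...,0],W[...,1],W[...,2]
    def box(x0,x1,y0,y1):return (X>x0)&(X<x1)&(Y>y0)&(Y<y1)
    if n=='scene0':
        pts={'board':(252,151),'sqA':(225,228),'sqB':(219,286),'rnd':(218,345),'jar':(210,391),'strip':(279,336),'short':(230,454),'tape':(310,190),'brayer':(312,446),'green':(185,222),'blue':(262,224)}
        print({k:W[p].round(3).tolist() for k,p in pts.items()})
    inb=lambda c,h:box(c[0]-h,c[0]+h,c[1]-h,c[1]+h)
    bm=inb(W0['board'],.16)if n!='scene0' else inb(W[252,151],.16)
    if n=='scene0': W0={k:W[p] for k,p in pts.items()}
    print(n,'board',rect(W,bm&(Z>.010)&(Z<.020)&(rr>g+15)&(g>b+15)))
    st=inb(W0['strip'],.12)&(Z>.012)&(Z<.024)
    print('panel',rect(W,inb(W0['strip'],.17)&(Z>.012)&(Z<.024)))
    print('strip',rect(W,st&(rr<130)&(rr>g+12)&(g>b)))
    print('short',rect(W,inb(W0['short'],.08)&(Z>.010)&(Z<.020)))
    for k in('sqA','sqB','rnd','jar','green','blue'):
        m=inb(W0[k],.04)&(Z>.050)&(Z<.058); f=inb(W0[k],.045)&(Z>.02)
        print(k,rect(W,m) if m.sum()>3 else None, rect(W,f) if f.sum()>3 else None)
E
```

```text
{'board': [0.499, -0.363, 0.016], 'sqA': [0.45, -0.191, 0.028], 'sqB': [0.447, -0.06, 0.032], 'rnd': [0.452, 0.075, 0.028], 'jar': [0.459, 0.176, 0.058], 'strip': [0.6, 0.038, 0.016], 'short': [0.5, 0.32, 0.02], 'tape': [0.647, -0.272, 0.017], 'brayer': [0.703, 0.252, 0.034], 'green': [0.334, -0.206, 0.026], 'blue': [0.549, -0.199, 0.036]}
scene0 board {'c': (0.4925, -0.3635), 'yaw': -15.2, 'size': (212.2, 58.6), 'z': 0.0156, 'n': 2146}
panel {'c': (0.6001, 0.0367), 'yaw': -83.3, 'size': (270.4, 127.8), 'z': 0.0191, 'n': 6354}
strip {'c': (0.6007, 0.0367), 'yaw': -83.5, 'size': (178.6, 37.9), 'z': 0.0194, 'n': 1207}
short {'c': (0.4949, 0.3224), 'yaw': 5.5, 'size': (113.8, 58.6), 'z': 0.0154, 'n': 1034}
sqA {'c': (0.4406, -0.1926), 'yaw': 0.2, 'size': (22.8, 22.3), 'z': 0.0542, 'n': 78} {'c': (0.4404, -0.1926), 'yaw': 50.3, 'size': (45.9, 45.9), 'z': 0.0278, 'n': 357}
sqB {'c': (0.439, -0.0619), 'yaw': -2.7, 'size': (21.6, 20.4), 'z': 0.0542, 'n': 70} {'c': (0.4655, -0.0342), 'yaw': -4.0, 'size': (55.2, 38.2), 'z': 0.5714, 'n': 1045}
rnd {'c': (0.4457, 0.075), 'yaw': -82.6, 'size': (
[... 1304 characters left out ...]
'z': 0.5313, 'n': 2553}
rnd {'c': (0.4445, 0.0722), 'yaw': 28.5, 'size': (24.0, 20.6), 'z': 0.0535, 'n': 64} {'c': (0.4432, 0.0705), 'yaw': -39.9, 'size': (62.7, 60.1), 'z': 0.0266, 'n': 511}
jar {'c': (0.458, 0.1765), 'yaw': 48.4, 'size': (46.3, 42.9), 'z': 0.0546, 'n': 210} {'c': (0.4568, 0.1744), 'yaw': 49.3, 'size': (51.2, 48.1), 'z': 0.0474, 'n': 465}
green {'c': (0.3284, -0.2078), 'yaw': 47.7, 'size': (23.1, 22.7), 'z': 0.0534, 'n': 117} {'c': (0.3277, -0.2085), 'yaw': 35.1, 'size': (47.2, 44.0), 'z': 0.027, 'n': 580}
blue {'c': (0.5401, -0.2052), 'yaw': -15.5, 'size': (22.5, 21.2), 'z': 0.0539, 'n': 81} {'c': (0.5403, -0.2052), 'yaw': 26.5, 'size': (47.4, 44.3), 'z': 0.0273, 'n': 452}
```

```bash
cat >> h.py <<'E'
from scipy.spatial.transform import Rotation as Rn
def quat(deg):
    c,s=np.cos(np.radians(deg)),np.sin(np.radians(deg))
    return Rn.from_matrix([[c,s,0],[s,-c,0],[0,0,-1]]).as_quat()
def carry(a,pa,za,b,pb,zb,open0,squeeze,open1,hi=.17,shut=0.0):
    r.set_gripper(open0)
    r.move_to([*a,hi],quat(pa)); r.move_linear([*a,za+.02],vel=.15); r.move_linear([*a,za],vel=.05)
    r.set_gripper(shut,squeeze); print('grip',r.current_opening(),r.current_finger_force(),r.current_t())
    r.move_linear([*a,za+.03],vel=.06); print('lift',r.current_opening(),r.current_contact_force().round(1))
    r.move_linear([*a,hi],vel=.15); r.move_to([*b,hi],quat(pb)); r.sleep(.3)
    print('held',r.current_opening(),r.current_finger_force(),r.current_contact_force().round(1))
    r.move_linear([*b,zb+.015],vel=.12); r.move_linear([*b,zb],vel=.02); r.sleep(.3)
    print('down',r.current_tool_pos().round(4),r.current_contact_force().round(1))
    r.set_gripper(open1); r.sleep(.2)
    r.move_linear([*b,zb+.04],vel=.08); r.move_linear([*b,hi],vel=.2); print('t',r.current_t())
E
python3 - <<'E'
from h import *
for n in ('scene0','side0'):
    W=np.load(n+'.npy'); X,Y,Z=W[...,0],W[...,1],W[...,2]
    for c in ((.4405,-.1938),(.438,-.0635),(.445,.0735)):
        print(n,rect(W,(abs(X-c[0])<.045)&(abs(Y-c[1])<.045)&(Z>.019)&(Z<.06)))
carry((.4927,-.3646),164.7,.026,(.601,.036),96.6,.0445,1.0,40,1.0)
snap('scene','s1'); r.move_to([.45,-.2,.25],quat(90)); im=snap('scene','s2'); np.save('s2.npy',cloud(im)); np.save('s2b.npy',cloud(snap('side','s2b')))
for n in('s2','s2b'):
    W=np.load(n+'.npy'); X,Y,Z=W[...,0],W[...,1],W[...,2]
    print(rect(W,(abs(X-.6)<.15)&(abs(Y-.036)<.15)&(Z>.028)&(Z<.04)))
E
```

```text
scene0 {'c': (0.4404, -0.1926), 'yaw': 50.3, 'size': (45.9, 45.9), 'z': 0.0277, 'n': 363}
scene0 {'c': (0.4389, -0.0612), 'yaw': -38.3, 'size': (47.5, 45.4), 'z': 0.0276, 'n': 351}
scene0 {'c': (0.4469, 0.0748), 'yaw': -2.7, 'size': (63.1, 62.6), 'z': 0.0273, 'n': 539}
side0 {'c': (0.4396, -0.195), 'yaw': 51.4, 'size': (46.6, 44.9), 'z': 0.0269, 'n': 512}
side0 {'c': (0.4379, -0.0643), 'yaw': 49.4, 'size': (48.2, 44.5), 'z': 0.027, 'n': 426}
side0 {'c': (0.4432, 0.0705), 'yaw': -39.9, 'size': (62.8, 60.1), 'z': 0.0265, 'n': 520}
grip 0.6393735710709498 42.6466566324234 3.9417
lift 0.6386784826303358 [-0.2 -0.2 -2.2]
held 0.6404482571939037 42.38378047943115 [ 0.5 -0.2 -0.7]
down [0.601  0.036  0.0446] [-3.7 -0.2  4.6]
t 11.5667
{'c': (0.6014, 0.0373), 'yaw': -83.6, 'size': (211.1, 58.4), 'z': 0.0336, 'n': 2417}
{'c': (0.6004, 0.0351), 'yaw': -83.7, 'size': (213.1, 64.6), 'z': 0.0331, 'n': 1446}
```

The board is centred on the strip and flat, with its top at 33 mm. Next is the round weight.

```bash
python3 - <<'E'
from h import *
carry((.445,.0735),96.5,.052,(.601,.036),96.5,.0855,.7,60,.6)
r.move_to([.45,-.15,.25],quat(96.5))
for n in('scene','side'):
    W=cloud(snap(n,n+'3')); X,Y,Z=W[...,0],W[...,1],W[...,2]; m=(abs(X-.6)<.15)&(abs(Y-.036)<.15)
    print(rect(W,m&(Z>.028)&(Z<.04)),rect(W,m&(Z>.082)&(Z<.093)))
E
```

```text
grip 0.2549846055004662 58.39578688144684 16.1167
lift 0.26131241452952064 [ 0.2 -0.4 -6.1]
held 0.256058136878078 59.14079189300537 [-0.1  0.  -7.3]
down [0.601  0.036  0.0855] [-1.1  0.4 -4.2]
t 22.0333
{'c': (0.6076, -0.0192), 'yaw': -84.6, 'size': (98.0, 59.0), 'z': 0.0336, 'n': 944} {'c': (0.6016, 0.0375), 'yaw': -29.5, 'size': (23.3, 22.0), 'z': 0.0869, 'n': 101}
{'c': (0.6001, 0.0345), 'yaw': -83.1, 'size': (212.3, 63.4), 'z': 0.0332, 'n': 1116} {'c': (0.5998, 0.0348), 'yaw': 63.3, 'size': (23.6, 20.7), 'z': 0.0862, 'n': 64}
```

View pics/scene3.png

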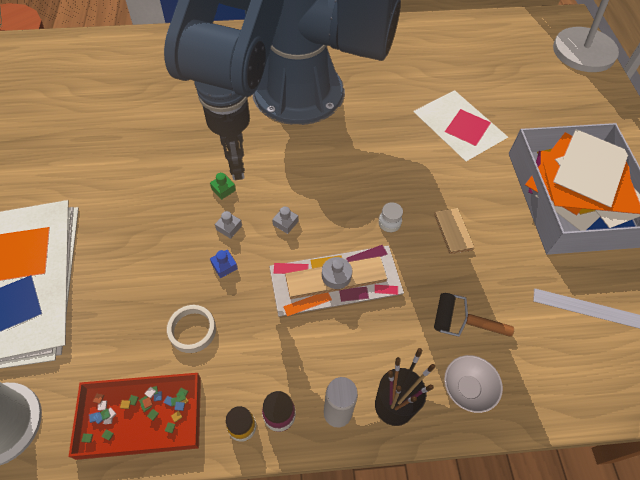

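The picture shows the round weight on the board's middle at (337,270), with the jar at (391,217) undisturbed. Next are the two squares, each turned 46° so that it sits square to the board.

```bash
python3 - <<'E'
from h import *
c=np.array([.601,.036]); a=np.radians(96.5); u=np.array([np.cos(a),np.sin(a)])
def check(t):
    r.move_to([.42,-.12,.25],quat(96.5))
    for n in('scene','side'):
        W=cloud(snap(n,n+t)); X,Y,Z=W[...,0],W[...,1],W[...,2]
        for s in(-1,0,1):
            q=c+s*.076*u; m=(abs(X-q[0])<.03)&(abs(Y-q[1])<.03)&(Z>.082)&(Z<.093)
            if m.sum()>5:
                k=rect(W,m); d=np.array(k['c'])-c; print(n,s,'along',(d@u).round(4),'across',(d@[-u[1],u[0]]).round(4),k['z'])
carry((.438,-.063),50.5,.052,c+.076*u,96.5,.0855,.6,60,.5)
check('4')
if 1:
    carry((.4403,-.1938),50.5,.052,c-.076*u,96.5,.0855,.6,60,.5)
    check('5')
E
```

```text
grip 0.25597374440695997 58.61094117164612 25.9833
lift 0.2541968143439989 [ 0.  -0.5 -5.1]
held 0.26155919545506995 59.00691032409668 [ 0.4  0.1 -4.7]
down [0.5924 0.1115 0.0855] [ 0.6  0.1 -4.9]
t 32.075
scene 0 along 0.0011 across -0.0005 0.0872
scene 1 along 0.0767 across -0.0005 0.0869
side 0 along -0.0003 across 0.0018 0.0868
side 1 along 0.076 across 0.0074 0.0863
grip 0.2568530726567267 58.62351179122925 35.9833
lift 0.259661673659855 [-0.2  0.5 -4.4]
held 0.2577452216436555 59.00730550289154 [-0.4  0.1 -5. ]
down [ 0.6096 -0.0395  0.0855] [-0.2 -0.3 -5.2]
t 42.0667
scene -1 along -0.076 across -0.0005 0.0873
scene 0 along 0.0022 across -0.0001 0.0874
scene 1 along 0.0764 across -0.0013 0.0872
side -1 along -0.0782 across 0.0003 0.0862
side 0 along -0.0014 across 0.0016 0.0866
side 1 along 0.0757 across 0.0074 0.086
```

View pics/scene5.png

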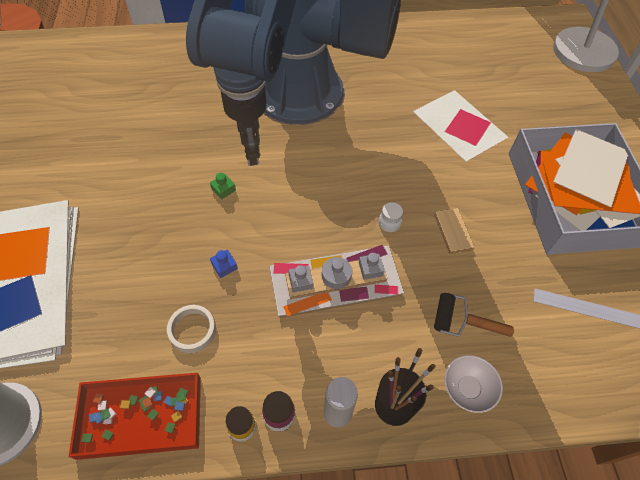

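The three weights stand in a row on the board at (301,277), (337,270) and (373,264), square to it. The decoys, jar, tape and brayer have not moved.

```bash
python3 -c "
from h import *
r.sleep(.5); print(r.hand_in(), r.current_t())"
```

```text
the job is handed in; nothing more can be done
the job is handed in; nothing more can be done
```

The job is handed in, though the result did not come back to me: the board measured centred on the strip, with the round weight within about 2 mm of its middle and the squares about 76 mm out at each end; the last placing finished at 42 s and nothing else appeared to have moved.

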